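# Slide archive: swap the mis-sorted slide boxes round

### The job

The three yellow slide boxes stand on the wrong cards. First put the loupe that is in the way on the blank card back on the middle of its cork coaster, then use the blank card to park one box on its grey pad and swap the boxes round until the short box stands on the card with one film frame, the medium box on the card with two and the long box on the card with three, each centred on the grey pad and lying along it. Keep the boxes and the loupe upright throughout, do not disturb the grey file tray, and let go of everything at the end.

Things in the scene. Friction and masses are not known exactly. Their poses are not given: they have to be found in the camera images.
- short_box: short slide box: closed, yellow plastic, clear lid over a row of cream slide mounts; 52 mm wide along its x, 40 mm long along its y, 56 mm high (the three boxes differ only in length: 40, 75, 110). Origin: centre of its underside. Loose, 70 to 360 g, yaw within 0.35 rad of 0; starts on the pad of the card with two dark film frames. Grip across the 52 mm width.
- medium_box: medium slide box: closed, yellow plastic, clear lid over a row of cream slide mounts; 52 mm wide along its x, 75 mm long along its y, 56 mm high (the three boxes differ only in length: 40, 75, 110). Origin: centre of its underside. Loose, 70 to 360 g, yaw within 0.35 rad of 0; starts on the pad of the card with three dark film frames. Grip across the 52 mm width.
- long_box: long slide box: closed, yellow plastic, clear lid over a row of cream slide mounts; 52 mm wide along its x, 110 mm long along its y, 56 mm high (the three boxes differ only in length: 40, 75, 110). Origin: centre of its underside. Loose, 70 to 360 g, yaw within 0.35 rad of 0; starts on the pad of the card with one dark film frame. Grip across the 52 mm width.
- card_one: white card with ONE dark film frame (36 x 26 mm each, 57 mm from the origin along +x); fixed, 3 mm thick, 120 (x) by 140 (y) mm, with a grey pad 62 (x) by 120 (y) mm for a box. Origin: under the pad's centre, at table height, 3 mm below the pad's surface; the card reaches from 37 mm before to 83 mm beyond it along x. Yaw within 0.18 rad of 0.
- card_two: white card with TWO dark film frames (36 x 26 mm each, 57 mm from the origin along +x); fixed, 3 mm thick, 120 (x) by 140 (y) mm, with a grey pad 62 (x) by 120 (y) mm for a box. Origin: under the pad's centre, at table height, 3 mm below the pad's surface; the card reaches from 37 mm before to 83 mm beyond it along x. Yaw within 0.18 rad of 0.
- card_three: white card with THREE dark film frames (36 x 26 mm each, 57 mm from the origin along +x); fixed, 3 mm thick, 120 (x) by 140 (y) mm, with a grey pad 62 (x) by 120 (y) mm for a box. Origin: under the pad's centre, at table height, 3 mm below the pad's surface; the card reaches from 37 mm before to 83 mm beyond it along x. Yaw within 0.18 rad of 0.
- card_blank: white card with NO film frames (the loupe stands on it at the start); fixed, 3 mm thick, 120 (x) by 140 (y) mm, with a grey pad 62 (x) by 120 (y) mm for a box. Origin: under the pad's centre, at table height, 3 mm below the pad's surface; the card reaches from 37 mm before to 83 mm beyond it along x. Yaw within 0.18 rad of 0.
- loupe: black round magnifier (loupe) with a thin silver band near its foot and a glass lens in its top; 42 mm in diameter at foot and head, 38 mm in between (18 to 38 mm above its foot), 47 mm high, about 65 to 125 g. Origin: centre of its underside. Loose, upright; starts on the blank card.
- coaster: round cork coaster, the loupe's place: 80 mm in diameter, 4 mm thick, fixed to the table, empty at the start. Origin: centre of its underside, at table height.
- file_tray: bystander: small open grey tray, 64 x 100 mm (x, y), 51 mm high with the slides standing in it, loose on the table to the left of the cards. Origin: centre of its underside. Leave it alone.
Mind the look-alikes: they are no part of the job. What is shaped like the loupe but blue is not meant. Of the things that look like the coaster, take the one that is farthest to the robot's right at the start.

How it is judged:
By the outcome, as a careful person would: the job done as asked, in the order asked, and still so for the second after the job is handed in, with the robot touching nothing.
It also fails if it takes over 122 s, if anything falls off the work surface, if the arm or the gripper's body presses on something with over 40 N, if the wrist force passes 120 N, or if a joint passes its speed limit or range.

### The arm

A 6-joint arm with a two-finger parallel gripper is mounted at the origin on the work surface. World frame = base frame: x ahead of the robot, y to its left, z up, the work surface at z = 0. Lengths are in m, angles in rad, forces in N, time in s.
With the tool pointing down it reaches from about 0.375 to 0.975 m from the base axis. Payload 3.8 kg.
Tool frame: the origin (TCP) lies between the finger pads; the fingertips stand 11 mm ahead of it and the grasp point (between the pads) lies 8 mm behind it; x points along the fingers, z is the direction in which the jaws open and shut, and the axes are right-handed (so a half turn about x gives the same grasp; the last joint's range is limited). The gripper opens to 85 mm and grips with 20 to 120 N. Pads are 22 mm wide; open, the fingers measure 114 mm over their backs; the gripper's body (76 mm by 85 mm) begins 54 mm behind the grasp point. The pads swing forward as they close: fully open they stand 13 mm farther back than shut.
Start: joints at [-1.145, 0.264, 1.604, -0, 1.274, -0.037], TCP at [0.301, -0.604, 0.242] pointing down, gripper open.
Joint ranges: [-2.63, 2.63], [-0.94, 2.18], [0.31, 2.57], [-1.31, 4.45], [0, 2.66], [-2.55, 2.55]. Speed limits (rad/s): [2.57, 2.57, 3.14, 3.14, 3.14, 3.14].

### API

Orientations are given as a rotation vector (axis times angle).
In Python, from workcell import bot gives the robot as it stands.
- The arm moves only by the tool step_arm, never from a script. Its argument "targets" is one flat list of numbers, 7 for each row, row after row: the shift along the tool's x, y, z in m, then the turn, a rotation vector about the tool's x, y, z in degrees, then the closure in counts, from 0 (fully open) to 255 (shut). A call has 1 to 20 rows; each row is the pose to reach, as a shift and turn from the pose commanded when the call began, along the tool's axes at that moment; what a row does not reach only later rows make up. A row lasts 1/8 s, in which the tool goes at most 62.5 mm and 10.7 degrees, less where a joint would pass 70% of its speed; a pose out of reach is approached as far as the arm can. A call with a gripper value outside its range is refused whole. The fingers move at their own pace and stop on an object; "squeeze" is the grip in N (left out, the last holds). Time passes only in rows, so rows that repeat a pose let the fingers close. It gives the time, the measured TCP pose, the force and the opening at its end, in the units of the state.
- bot.read_state(): the state, without advancing time (a new reading comes with each control period).
- bot.read_camera(name): name is "scene" or "top" or "wrist"; returns a dict with "frame" (384x512x3 uint8, red, green, blue), "depth" (384x512 float32, m along the optical axis (not along the pixel's ray), 0 where there is no reading), "fx", "fy", "cx", "cy" (pixels), "rvec" (rotation vector, rad) and "tvec" (3), from world to camera coordinates, as OpenCV has them. Camera axes: x right, y down, z forward; pixel columns grow to the right and rows downward; lengths in m; the calibration is good to about 2 mm. A picture is of the moment at which its call begins.
- bot.finish_job(): hands the job in, once; it reports no verdict.
The state is a dict: "time": time; "q": joint angles; "joint_vel": joint speeds; "joint_torque": joint torques, N m; "tool_pos": TCP position; "tcp_rot": TCP orientation; "wrist_force": force on the tool from outside, world axes, zero at the start; "torque": the same for the moment, N m; "width": opening from 0.0 (shut) to 1.0 (fully open).
Only numpy, scipy, OpenCV 4.12 (cv2) and the standard library are available. Lean on these libraries where they do the work, as an engineer would, in place of code of your own. Each camera call takes 0.05 s, during which the arm holds its last target.

## Working session

There is one attempt and no reset: what is moved stays moved. The work goes in short steps, Python scripts to look and compute and a tool call to move; the robot and the scene stay as the last step left them, time stands still between calls to the robot, and variables do not carry over. Pictures are saved under pics/ and viewed, and the job is handed in when it is done.

Besides the shell and the picture viewer there is one more tool, called after ">>>" as name(argument=value, ...) on one line, values as JSON. step_arm: Moves the arm, as the interface text tells. Its arguments: {"type":"object","properties":{"targets":{"type":"array","items":{"type":"number"}},"squeeze":{"type":"number"}},"required":["targets"]}

```bash
mkdir -p pics; ls; cat > h.py <<'E'
import numpy as np, cv2
from workcell import bot
from scipy.spatial.transform import Rotation as R
def snap(n,f):
    c=bot.read_camera(n); cv2.imwrite('pics/'+f,c['frame'][:,:,::-1]); np.savez('pics/'+f[:-4]+'.npz',**c); return c
def ray(c,uv,z):
    uv=np.atleast_2d(np.array(uv,float)); Rm=cv2.Rodrigues(np.array(c['rvec'],float))[0]; t=np.array(c['tvec'],float).ravel()
    d=np.c_[(uv[:,0]-c['cx'])/c['fx'],(uv[:,1]-c['cy'])/c['fy'],np.ones(len(uv))]@Rm
    o=-Rm.T@t
    return o+d*((z-o[2])/d[:,2])[:,None]
def proj(c,P):
    Rm=cv2.Rodrigues(np.array(c['rvec'],float))[0]; t=np.array(c['tvec'],float).ravel()
    p=np.atleast_2d(P)@Rm.T+t
    return np.c_[p[:,0]/p[:,2]*c['fx']+c['cx'],p[:,1]/p[:,2]*c['fy']+c['cy']]
def cloud(c):
    h,w=c['depth'].shape; v,u=np.mgrid[:h,:w]; d=c['depth']
    Rm=cv2.Rodrigues(np.array(c['rvec'],float))[0]; t=np.array(c['tvec'],float).ravel()
    p=np.stack([(u-c['cx'])/c['fx']*d,(v-c['cy'])/c['fy']*d,d],-1)
    return (p-t)@Rm
E
python3 - <<'E'
from h import *
for n in ['scene','top']:
    c=snap(n,n+'0.png'); print(n,c['fx'],c['cx'],c['cy'],c['rvec'],c['tvec'])
s=bot.read_state(); print(s); print(R.from_rotvec(s['tcp_rot']).as_matrix().round(3))
E
```

```text
pics
scene 407.00156764885884 260.0079155371034 189.11136033809723 [ 1.48377595  1.79332215 -0.98785118] [ 0.02532049 -0.24505421  1.26679708]
top 367.951550757304 259.98177389774713 196.96045940027773 [ 2.01896784 -2.21153673  0.22646204] [0.10798163 0.48604814 0.73534196]
{'time': 0.1, 'q': array([-1.14489457e+00,  2.64695907e-01,  1.60527251e+00, -1.05402084e-05,
        1.27373188e+00, -3.69151445e-02]), 'joint_vel': array([-0.00090048, -0.00023395, -0.00365322,  0.00190905, -0.00112751,
        0.00037232]), 'joint_torque': array([ 4.37740964e-04, -5.16707289e+01, -3.68590593e+01, -1.11914308e-04,
        6.27077374e-03, -3.95815562e-06]), 'tool_pos': array([ 0.30107863, -0.60338947,  0.24105539]), 'tcp_rot': array([ 0.86307525,  1.39508832, -0.86116475]), 'wrist_force': array([ 3.08853682e-01, -1.00774220e+00,  4.84412029e-04]), 'torque': array([-0.00876406, -0.01369748,  0.0062055 ]), 'width': 1.0019746624032864}
[[-0.001  0.895  0.446]
 [ 0.002  0.446 -0.895]
 [-1.     0.    -0.002]]
```

View pics/top0.png

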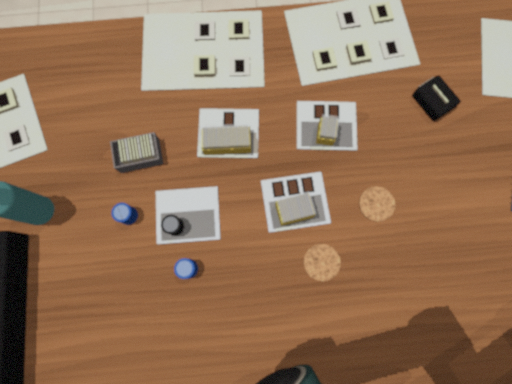

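View pics/scene0.png

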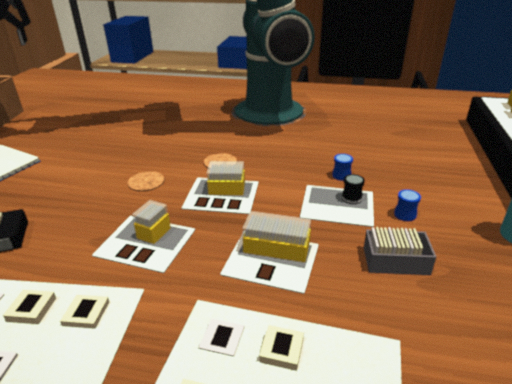

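The top view shows the blank card with the loupe at (172,225), the long box on card one at (228,140), the short box on card two at (328,130), and the medium box on card three at (296,208). The right-hand coaster is at (378,204). Next I'll measure them.

```bash
cat > meas.py <<'E'
from h import *
def comps(m,mina):
    n,l,s,ce=cv2.connectedComponentsWithStats(m.astype(np.uint8))
    return [(l==i) for i in range(1,n) if s[i,4]>=mina]
def rect(P):
    r=cv2.minAreaRect((P[:,:2]*1000).astype(np.float32)); return r
def measure(c,fn=None):
    f=c['frame'].astype(int); P=cloud(c); z=P[...,2]
    hsv=cv2.cvtColor(c['frame'],cv2.COLOR_RGB2HSV)
    ok=(c['depth']>0)
    reg=ok&(P[...,0]>0.25)&(P[...,0]<0.85)&(abs(P[...,1])<0.55)
    print('table z',np.median(z[reg]).round(4))
    return f,P,z,hsv,reg
if __name__=='__main__':
    c=dict(np.load('pics/top0.npz')); f,P,z,hsv,reg=measure(c)
    print(proj(c,[[0,0,0],[.5,0,0],[.5,-.3,0]]).round())
    print('high objects')
    for m in comps(reg&(z>0.035),20):
        v,u=np.nonzero(m); Q=P[m]; r=rect(Q); 
        print('px',(u.mean().round(),v.mean().round()),'n',m.sum(),'zmax',np.percentile(Q[:,2],[50,95]).round(4),'rect c',np.round(r[0],1),'sz',np.round(r[1],1),'ang',round(r[2],1))
    print('white')
    w=reg&(hsv[...,1]<50)&(hsv[...,2]>110)
    for m in comps(w&(z<0.03),300):
        v,u=np.nonzero(m); hh=cv2.convexHull(np.c_[u,v].astype(np.int32))[:,0]
        W=ray(c,hh,0.003); r=rect(W)
        print('px',(u.mean().round(),v.mean().round()),'n',m.sum(),'rect c',np.round(r[0],1),'sz',np.round(r[1],1),'ang',round(r[2],1))
    print('coaster')
    k=(hsv[...,0]>5)&(hsv[...,0]<20)&(hsv[...,2]>165)
    for m in comps(k,200):
        v,u=np.nonzero(m); hh=cv2.convexHull(np.c_[u,v].astype(np.int32))[:,0]; W=ray(c,hh,0.004)
        print((u.mean().round(),v.mean().round()),m.sum(),cv2.minEnclosingCircle((W[:,:2]*1000).astype(np.float32)), cv2.fitEllipse((W[:,:2]*1000).astype(np.float32)))
E
python3 meas.py
```

```text
table z 0.0014
[[314. 440.]
 [288. 196.]
 [418. 185.]]
high objects
px (np.float64(438.0), np.float64(94.0)) n 637 zmax [0.0364 0.0418] rect c [ 699.7 -367.6] sz [79.8 67.2] ang 28.3
px (np.float64(328.0), np.float64(127.0)) n 486 zmax [0.0595 0.0618] rect c [ 639.2 -101.2] sz [39.7 52.5] ang 75.9
px (np.float64(224.0), np.float64(136.0)) n 1278 zmax [0.0597 0.0621] rect c [638.  128.5] sz [108.2  52.5] ang 87.1
px (np.float64(135.0), np.float64(149.0)) n 1077 zmax [0.0466 0.0538] rect c [628.7 332.8] sz [ 65.5 101.3] ang 7.1
px (np.float64(21.0), np.float64(202.0)) n 1339 zmax [0.1117 0.1559] rect c [519.1 537.5] sz [24.9 63.9] ang 89.8
px (np.float64(295.0), np.float64(207.0)) n 920 zmax [0.0598 0.062 ] rect c [466.3  -8.4] sz [51.8 74.7] ang 9.4
px (np.float64(121.0), np.float64(212.0)) n 325 zmax [0.0483 0.0507] rect c [490.  361.2] sz [42.2 40. ] ang 58.4
px (np.float64(170.0), np.float64(224.0)) n 321 zmax [0.0514 0.0537] rect c [454.4 257. ] sz [41.  39.4] ang 42.3
px (np.float64(184.0), np.float64(268.0)) n 328 zmax [0.0484 0.0504] rect c [361.  233.4] sz [40.7 38.5] ang 84.9
[... 1020 characters left out ...]
730499267578), (38.104984283447266, 240.0014190673828), 176.08473205566406)
(np.float64(301.0), np.float64(189.0)) 205 ((486.37371826171875, -15.005311965942383), 91.73937225341797) ((497.0121765136719, -22.746925354003906), (143.3937225341797, 177.27566528320312), 142.83407592773438)
(np.float64(377.0), np.float64(203.0)) 988 ((465.1114196777344, -199.16964721679688), 40.82304000854492) ((465.1842956542969, -199.27047729492188), (80.28024291992188, 81.06651306152344), 79.38117218017578)
(np.float64(322.0), np.float64(262.0)) 1077 ((347.7356872558594, -58.670013427734375), 40.96199417114258) ((347.5550537109375, -58.53844451904297), (79.75489807128906, 80.93350219726562), 15.583746910095215)
```

```bash
cat > fit.py <<'E'
from meas import *
def fitcard(c,m):
    # subpixel-ish edges: contour pts of hull-filled region, assign to rect sides, line-fit
    v,u=np.nonzero(m); hull=cv2.convexHull(np.c_[u,v].astype(np.int32))
    cs,_=cv2.findContours(m.astype(np.uint8),cv2.RETR_EXTERNAL,cv2.CHAIN_APPROX_NONE)
    px=np.concatenate([q[:,0] for q in cs]); W=ray(c,px,0.003)[:,:2]*1000
    r=cv2.minAreaRect((ray(c,hull[:,0],0.003)[:,:2]*1000).astype(np.float32))
    a=r[2]; 
    a=(a+45)%90-45
    ctr=np.array(r[0]); 
    for it in range(4):
        ax=np.array([np.cos(np.radians(a)),np.sin(np.radians(a))]); ay=np.array([-ax[1],ax[0]])
        L=(W-ctr)@np.c_[ax,ay]; off={};angs=[];ws=[]
        for k,h in ((0,60),(1,70)):
            for s in (-1,1):
                sel=(abs(L[:,k]-s*h)<4)&(abs(L[:,1-k])<(58 if k else 48)+8)
                if sel.sum()<12: continue
                t=L[sel,1-k]; p=np.polyfit(t,L[sel,k],1)
                off[(k,s)]=np.median(L[sel,k]); angs.append(np.degrees(np.arctan(p[0]))*(1 if k else -1)); ws.append(sel.sum())
        da=np.average(angs,weights=ws); a+=da
        d=[np.mean([off[(k,s)]-s*h for s in(-1,1) if (k,s) in off]) for k,h in((0,60),(1,70))]
        ctr=ctr+d[0]*ax+d[1]*ay
    ax=np.array([np.cos(np.radians(a)),np.sin(np.radians(a))])
    return ctr-23*ax,a,{k:round(float(x),1) for k,x in off.items()},np.round(angs,1)
def topfit(c,P,reg,zlo):
    z=P[...,2]
    for m in comps(reg&(z>zlo),80):
        Q=P[m]; v,u=np.nonzero(m); zt=np.median(Q[:,2]);
        hh=cv2.convexHull(np.c_[u,v].astype(np.int32))[:,0]
        r=rect(ray(c,hh,zt)); print('top',(int(u.mean()),int(v.mean())),m.sum(),'zt',zt.round(4),np.round(r[0],1),np.round(r[1],1),'ang',round(r[2],1),'mean',Q.mean(0).round(4))
if __name__=='__main__':
    for nm in ('top','scene'):
        c=dict(np.load(f'pics/{nm}0.npz')); f,P,z,hsv,reg=measure(c); print(nm)
        topfit(c,P,reg&(P[...,0]<0.7)&(P[...,0]>.3)&(abs(P[...,1])<.38),0.046 if nm=='top' else .047)
        w=reg&(hsv[...,1]<60)&(hsv[...,2]>70)&(z<0.02)&(P[...,0]<0.76)&(P[...,1]>-.3)
        for m in comps(w,600):
            v,u=np.nonzero(m); 
            try: print('card',(int(u.mean()),int(v.mean())),*fitcard(c,m))
            except Exception as e: print((int(u.mean()),int(v.mean())),m.sum(),e)
        k=(hsv[...,0]>5)&(hsv[...,0]<20)&(hsv[...,2]>165)&reg&(P[...,1]<-.12)&(P[...,0]<.6)
        for m in comps(k,150):
            v,u=np.nonzero(m); print('coaster',(int(u.mean()),int(v.mean())),ray(c,[[u.mean(),v.mean()]],.004).round(4))
E
python3 fit.py
```

```text
table z 0.0014
top
top (328, 125) 435 zt 0.0596 [ 636.8 -100. ] [40.  56.5] ang 75.8 mean [ 0.6372 -0.1002  0.059 ]
top (224, 135) 1183 zt 0.0599 [635.6 128.3] [107.6  55.5] ang 87.5 mean [0.6357 0.1287 0.0593]
top (133, 147) 509 zt 0.0518 [628.5 328.5] [52.6 66. ] ang 6.9 mean [0.6287 0.3288 0.0513]
top (295, 206) 880 zt 0.0599 [465.4  -8.1] [52.6 74.7] ang 9.4 mean [ 0.4652 -0.0082  0.0596]
top (120, 211) 288 zt 0.0484 [489.8 359.9] [38.2 41.4] ang 88.9 mean [0.4897 0.3605 0.0485]
top (169, 223) 314 zt 0.0514 [454.2 256.7] [41.3 39.3] ang 41.2 mean [0.4541 0.2569 0.0514]
top (183, 267) 312 zt 0.0485 [361.  233.5] [39.5 38.4] ang 84.8 mean [0.3607 0.2339 0.0485]
card (326, 125) [ 639.80593604 -106.08780515] -6.319985853622907 {(0, -1): -60.6, (0, 1): 60.6, (1, -1): -71.0, (1, 1): 71.0} [-0.4  0.8 -0.1 -0.3]
card (230, 127) [642.14033264 126.16072527] -6.29702488146325 {(0, -1): -60.6, (0, 1): 60.6, (1, -1): -70.0, (1, 1): 70.0} [ 0.9 -0.9 -0.3  0.2]
card (295, 200) [463.98626139 -16.78350713] 3.32465919392669 {(0, -1): -60.5, (0, 1): 60.5, (1, -1): -70.3, (1, 1): 70.3} [-0.1  0.1  0
[... 813 characters left out ...]
626.5 355.7] [51.5 11.7] ang 7.0 mean [0.6268 0.3559 0.0495]
card (219, 197) [464.74821987 -15.56205728] 3.2458718540093487 {(0, 1): 60.0, (1, -1): -69.5, (1, 1): 69.5} [ 0.1 -0.4 -0.1]
card (336, 206) [457.51467129 229.61104216] -1.0844382823784013 {(0, -1): -59.8, (0, 1): 59.8, (1, -1): -69.3, (1, 1): 69.3} [ 0.  -0.2 -0.1  0.3]
card (144, 246) [ 639.91099023 -105.65946225] -6.418051046006812 {(0, -1): -59.7, (0, 1): 59.7, (1, -1): -70.1, (1, 1): 70.1} [ 1.5 -0.3 -0.  -0.2]
card (270, 268) [642.53796128 126.0356104 ] -6.2864771927010485 {(0, 1): 60.0, (1, -1): -69.6, (1, 1): 69.6} [ 0.1 -0.3  0.2]
coaster (150, 142) [[ 0.2857 -0.2634  0.004 ]]
coaster (103, 177) [[ 0.4704 -0.2978  0.004 ]]
```

Both cameras agree to about 2 mm, and the sizes match those given. I'll write a move planner and go for the loupe first.

```bash
cat > plan.py <<'E'
from h import *
def tool(yaw):
    z=np.array([np.cos(yaw),np.sin(yaw),0]); x=np.array([0,0,-1.]); return np.c_[x,np.cross(z,x),z]
def plan(wps):
    s=bot.read_state(); p=np.array(s['tool_pos']); M=R.from_rotvec(s['tcp_rot']).as_matrix()
    print('t',round(s['time'],2),'pos',p.round(4),'jawyaw',np.degrees(np.arctan2(M[1,2],M[0,2])).round(2),'w',round(s['width'],3),'F',np.round(s['wrist_force'],1))
    for x,y,z,yaw in wps:
        d=M.T@(np.array([x,y,z])-p); r=np.degrees(R.from_matrix(M.T@tool(np.radians(yaw))).as_rotvec())
        print(d.round(4),r.round(1),'dist',round(float(np.linalg.norm(np.array([x,y,z])-p)),3))
E
python3 -c "
from plan import *
plan([(.42,-.3,.2,-32),(.4545,0,.17,0),(.4545,.257,.12,0),(.4545,.257,.021,0)])"
```

```text
t 0.1 pos [ 0.3011 -0.6034  0.2411] jawyaw -63.48 w 1.002 F [ 0.3 -1.   0. ]
[ 0.0415  0.2419 -0.2183] [-31.5  -0.1  -0. ] dist 0.328
[ 0.0721  0.4067 -0.4713] [-63.5  -0.1  -0.1] dist 0.627
[ 0.1226  0.5214 -0.7011] [-63.5  -0.1  -0.1] dist 0.882
[ 0.2216  0.5214 -0.7009] [-63.5  -0.1  -0.1] dist 0.901
```

>>> step_arm(targets=[0.042,0.242,-0.218,-31.5,0,0,0,0.042,0.242,-0.218,-31.5,0,0,0,0.042,0.242,-0.218,-31.5,0,0,0,0.042,0.242,-0.218,-31.5,0,0,0,0.042,0.242,-0.218,-31.5,0,0,0,0.042,0.242,-0.218,-31.5,0,0,0,0.072,0.407,-0.471,-63.5,0,0,0,0.072,0.407,-0.471,-63.5,0,0,0,0.072,0.407,-0.471,-63.5,0,0,0,0.072,0.407,-0.471,-63.5,0,0,0,0.072,0.407,-0.471,-63.5,0,0,0,0.122,0.521,-0.701,-63.5,0,0,0,0.122,0.521,-0.701,-63.5,0,0,0,0.122,0.521,-0.701,-63.5,0,0,0,0.122,0.521,-0.701,-63.5,0,0,0,0.122,0.521,-0.701,-63.5,0,0,0,0.122,0.521,-0.701,-63.5,0,0,0,0.122,0.521,-0.701,-63.5,0,0,0,0.122,0.521,-0.701,-63.5,0,0,0])

```text
time: 2.48
tool_pos: [0.4551, 0.2544, 0.1206]
tcp_rot: [0.001, 1.57, -0.002]
wrist_force: [-0.3, -0.8, 0.1]
width: 1.0
```

```bash
python3 -c "
from plan import *
plan([(.4545,.257,.021,0)]); c=snap('wrist','w1.png')"
```

```text
t 2.48 pos [0.4551 0.2544 0.1206] jawyaw -0.11 w 1.0 F [-0.3 -0.8  0.1]
[ 0.0996  0.0026 -0.0006] [-0.1  0.   0. ] dist 0.1
```

View pics/w1.png

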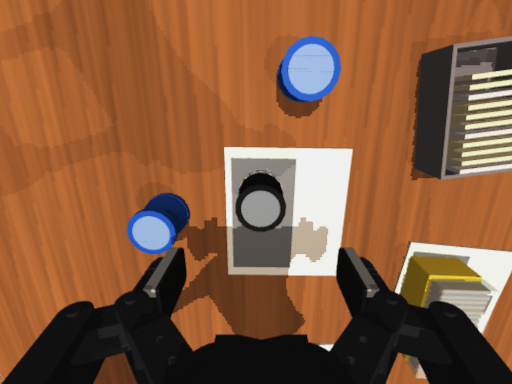

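```bash
python3 -c "
from plan import *
plan([(.4545,.257,.021,0)])"
```

```text
t 2.52 pos [0.455  0.2546 0.1207] jawyaw -0.1 w 0.999 F [ 0.4  0.2 -0.1]
[ 0.0997  0.0024 -0.0006] [-0.1  0.  -0. ] dist 0.1
```

>>> step_arm(targets=[0.03,0.002,0,0,0,0,0,0.06,0.002,0,0,0,0,0,0.085,0.002,0,0,0,0,0,0.1,0.002,0,0,0,0,0,0.1,0.002,0,0,0,0,0,0.1,0.002,0,0,0,0,255,0.1,0.002,0,0,0,0,255,0.1,0.002,0,0,0,0,255,0.1,0.002,0,0,0,0,255,0.1,0.002,0,0,0,0,255,0.1,0.002,0,0,0,0,255], squeeze=30)

```text
time: 3.9
tool_pos: [0.4555, 0.2584, 0.0215]
tcp_rot: [0.0, 1.569, 0.001]
wrist_force: [-0.7, -1.1, 6.5]
width: 0.481
```

```bash
python3 -c "
from plan import *
plan([(.4545,.257,.12,0),(.465,0,.12,0),(.465,-.1993,.1,0)])"
```

```text
t 3.9 pos [0.4555 0.2584 0.0215] jawyaw 0.03 w 0.481 F [-0.7 -1.1  6.5]
[-0.0985 -0.0013 -0.0008] [ 0.   0.1 -0. ] dist 0.098
[-0.0987 -0.2583  0.0096] [ 0.   0.1 -0. ] dist 0.277
[-0.0788 -0.4576  0.0095] [ 0.   0.1 -0. ] dist 0.464
```

>>> step_arm(targets=[-0.015,0,0,0,0,0,255,-0.035,0,0,0,0,0,255,-0.06,0,0,0,0,0,255,-0.09,0,0,0,0,0,255,-0.1,0,0,0,0,0,255,-0.1,0,0,0,0,0,255])

```text
time: 4.65
tool_pos: [0.455, 0.2581, 0.1211]
tcp_rot: [0.0, 1.569, 0.001]
wrist_force: [-0.2, -0.6, -0.3]
width: 0.479
```

```bash
python3 -c "
from plan import *
plan([(.465,0,.12,0),(.465,-.1993,.12,0)]); c=snap('wrist','w2.png'); c=snap('scene','s2.png')"
```

```text
t 4.65 pos [0.455  0.2581 0.1211] jawyaw 0.02 w 0.479 F [-0.2 -0.6 -0.3]
[ 0.0009 -0.2581  0.0099] [ 0.   0.1 -0. ] dist 0.258
[ 0.0007 -0.4574  0.0098] [ 0.   0.1 -0. ] dist 0.458
```

View pics/w2.png

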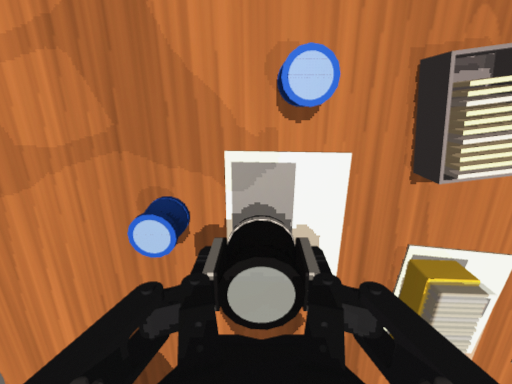

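View pics/s2.png

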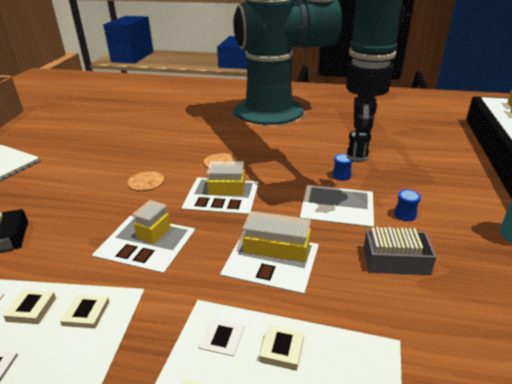

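>>> step_arm(targets=[0,-0.03,0.001,0,0,0,255,0,-0.07,0.002,0,0,0,255,0,-0.12,0.003,0,0,0,255,0,-0.17,0.004,0,0,0,255,0,-0.22,0.005,0,0,0,255,0,-0.27,0.006,0,0,0,255,0,-0.32,0.007,0,0,0,255,0,-0.37,0.008,0,0,0,255,0,-0.41,0.009,0,0,0,255,0,-0.44,0.01,0,0,0,255,0,-0.456,0.01,0,0,0,255,0,-0.456,0.01,0,0,0,255,0,-0.456,0.01,0,0,0,255,0,-0.456,0.01,0,0,0,255])

```text
time: 6.5
tool_pos: [0.4646, -0.197, 0.1201]
tcp_rot: [-0.001, 1.571, 0.002]
wrist_force: [-0.0, -0.8, -1.2]
width: 0.478
```

```bash
python3 -c "
from plan import *
plan([(.465,-.198,.023,0)]); c=snap('top','t3.png')
c=bot.read_camera('top')
import meas
"
```

```text
t 6.5 pos [ 0.4646 -0.197   0.1201] jawyaw 0.09 w 0.478 F [-0.  -0.8 -1.2]
[ 0.0971 -0.0011  0.0004] [ 0.1 -0.  -0. ] dist 0.097
```

View pics/t3.png

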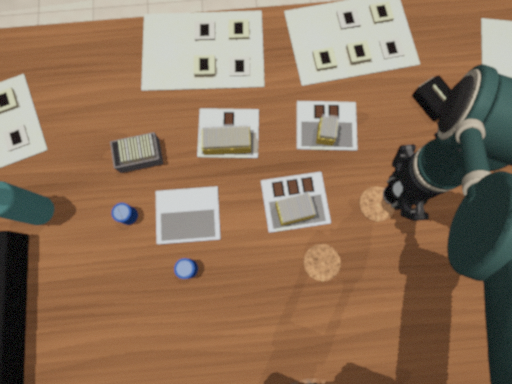

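>>> step_arm(targets=[0.025,-0.001,0,0,0,0,255,0.055,-0.0015,0,0,0,0,255,0.08,-0.0015,0,0,0,0,255,0.09,-0.0015,0,0,0,0,255,0.095,-0.0015,0,0,0,0,255,0.097,-0.0015,0,0,0,0,255,0.097,-0.0015,0,0,0,0,255,0.097,-0.0015,0,0,0,0,255])

```text
time: 7.6
tool_pos: [0.4653, -0.1999, 0.024]
tcp_rot: [-0.001, 1.57, -0.0]
wrist_force: [0.7, 0.3, -0.7]
width: 0.477
```

>>> step_arm(targets=[0.001,0.001,0,0,0,0,255,0.0015,0.001,0,0,0,0,255,0.0015,0.001,0,0,0,0,255,0.0015,0.001,0,0,0,0,255])

```text
time: 8.1
tool_pos: [0.4651, -0.1987, 0.0226]
tcp_rot: [-0.0, 1.57, 0.0]
wrist_force: [-1.5, 0.1, 5.6]
width: 0.474
```

Contact with the coaster shows as 5.6 N, so I'll release and retreat.

>>> step_arm(targets=[0,0,0,0,0,0,80,0,0,0,0,0,0,30,0,0,0,0,0,0,0,0,0,0,0,0,0,0,-0.01,0,0,0,0,0,0,-0.04,0,0,0,0,0,0,-0.08,0,0,0,0,0,0,-0.12,0,0,0,0,0,0])

```text
time: 9.1
tool_pos: [0.4646, -0.1986, 0.1435]
tcp_rot: [-0.0, 1.571, 0.0]
wrist_force: [-0.2, -0.7, 0.9]
width: 0.999
```

```bash
python3 -c "
from plan import *
plan([(.6392,-.1012,.13,-14)]); c=snap('wrist','w4.png')
print(c['rvec'],c['tvec'],c['fx'])"
```

```text
t 9.1 pos [ 0.4646 -0.1986  0.1435] jawyaw 0.01 w 0.999 F [-0.2 -0.7  0.9]
[0.0135 0.0973 0.1746] [14.  0.  0.] dist 0.2
[-2.8094431e+00  2.3441369e-04 -1.3616321e-03] [-0.46512729 -0.19799089  0.22140717] 266.0379959914562
```

View pics/w4.png

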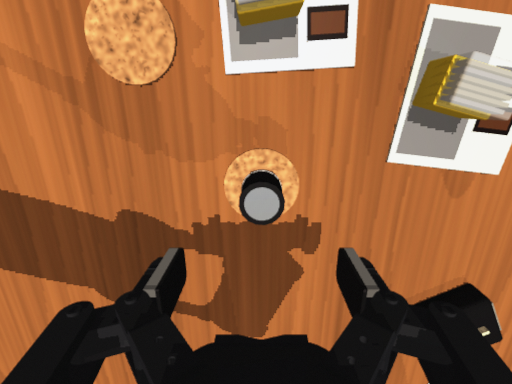

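```bash
python3 -c "
from h import *
c=dict(np.load('pics/w4.npz')); P=cloud(c)
v,u=np.mgrid[:384,:512]
m=(abs(u-262)<30)&(abs(v-200)<40)&(P[...,2]>.047)
print(m.sum(),P[m].mean(0),cv2.minEnclosingCircle((P[m][:,:2]*1000).astype(np.float32)))
hsv=cv2.cvtColor(c['frame'],cv2.COLOR_RGB2HSV)
k=((hsv[...,2]>150)&(hsv[...,1]>60)&(abs(u-262)<45)&(abs(v-186)<42)).astype(np.uint8)
W=ray(c,np.c_[u[k>0],v[k>0]],.004)[:,:2]*1000
print(cv2.minEnclosingCircle(W.astype(np.float32)))
"
```

```text
1599 [ 0.46524235 -0.19870136  0.05231766] ((465.97125244140625, -168.07077026367188), 53.10651779174805)
((465.2046203613281, -197.00772094726562), 61.93056869506836)
```

>>> step_arm(targets=[0,0.03,0.045,4,0,0,0,0.005,0.055,0.1,8,0,0,0,0.01,0.085,0.15,12,0,0,0,0.013,0.097,0.1745,14,0,0,0,0.013,0.097,0.1745,14,0,0,0,0.013,0.097,0.1745,14,0,0,0,0.013,0.097,0.1745,14,0,0,0])

```text
time: 10.02
tool_pos: [0.6381, -0.1023, 0.129]
tcp_rot: [0.192, 1.563, -0.192]
wrist_force: [1.0, 0.1, -0.3]
width: 0.999
```

```bash
python3 -c "
from plan import *
plan([(.6392,-.1012,.024,-14)]); c=snap('wrist','w5.png')
P=cloud(c)
m=(P[...,2]>.057)&(P[...,2]<.064)&(abs(P[...,0]-.64)<.06)&(abs(P[...,1]+.1)<.05)
r=cv2.minAreaRect((P[m][:,:2]*1000).astype(np.float32)); print(r)"
```

```text
t 10.03 pos [ 0.6381 -0.1023  0.129 ] jawyaw -14.03 w 0.999 F [ 1.   0.1 -0.3]
[0.105  0.0014 0.0009] [-0. -0.  0.] dist 0.105
((639.5733642578125, -102.19107818603516), (38.29881286621094, 50.72703170776367), 76.12687683105469)
```

View pics/w5.png

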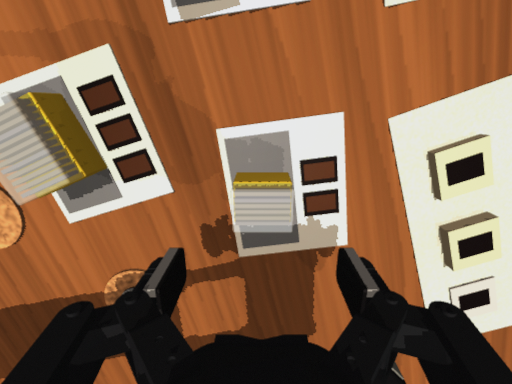

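>>> step_arm(targets=[0.03,0.0005,0.001,0,0,0,0,0.06,0.0005,0.001,0,0,0,0,0.09,0.0005,0.001,0,0,0,0,0.104,0.0005,0.001,0,0,0,0,0.105,0.0005,0.001,0,0,0,0,0.105,0.0005,0.001,0,0,0,255,0.105,0.0005,0.001,0,0,0,255,0.105,0.0005,0.001,0,0,0,255,0.105,0.0005,0.001,0,0,0,255,0.105,0.0005,0.001,0,0,0,255,0.105,0.0005,0.001,0,0,0,255], squeeze=45)

```text
time: 11.45
tool_pos: [0.6417, -0.1016, 0.0256]
tcp_rot: [0.191, 1.559, -0.192]
wrist_force: [0.2, -0.7, 6.0]
width: 0.601
```

```bash
python3 -c "
from plan import *
plan([(.6392,-.1012,.13,-14),(.4565,.2294,.13,-0.9)])"
```

```text
t 11.45 pos [ 0.6417 -0.1016  0.0256] jawyaw -13.98 w 0.601 F [ 0.2 -0.7  6. ]
[-0.1044 -0.0002 -0.0022] [ 0.   0.2 -0. ] dist 0.104
[-0.1051  0.2765 -0.2594] [-13.1   0.2   0. ] dist 0.393
```

>>> step_arm(targets=[-0.01,0,0,0,0,0,255,-0.03,0,0,0,0,0,255,-0.06,0,0,0,0,0,255,-0.09,0.01,-0.01,0,0,0,255,-0.105,0.035,-0.033,-1.6,0,0,255,-0.105,0.065,-0.061,-3,0,0,255,-0.105,0.095,-0.089,-4.5,0,0,255,-0.105,0.13,-0.122,-6,0,0,255,-0.105,0.165,-0.155,-8,0,0,255,-0.105,0.2,-0.188,-9.5,0,0,255,-0.105,0.235,-0.22,-11,0,0,255,-0.105,0.26,-0.244,-12.3,0,0,255,-0.105,0.2765,-0.2595,-13.1,0,0,255,-0.105,0.2765,-0.2595,-13.1,0,0,255,-0.105,0.2765,-0.2595,-13.1,0,0,255,-0.105,0.2765,-0.2595,-13.1,0,0,255])

```text
time: 13.45
tool_pos: [0.4558, 0.229, 0.1291]
tcp_rot: [0.013, 1.57, -0.013]
wrist_force: [0.4, 0.0, -1.6]
width: 0.601
```

```bash
python3 -c "
from plan import *
plan([(.4565,.2294,.026,-0.9)]);c=snap('wrist','w6.png')"
```

```text
t 13.45 pos [0.4558 0.229  0.1291] jawyaw -0.95 w 0.601 F [ 0.4  0.  -1.6]
[0.1031 0.0004 0.0006] [-0.  0.  0.] dist 0.103
```

View pics/w6.png

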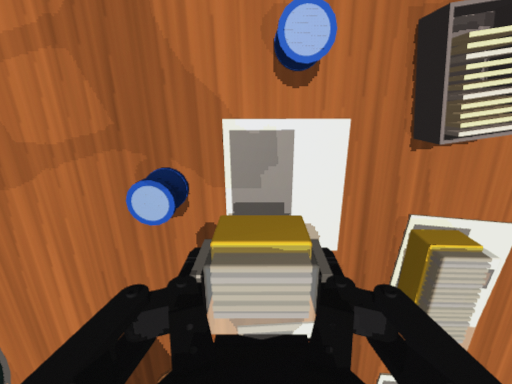

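>>> step_arm(targets=[0.03,0.0005,0.0005,0,0,0,255,0.06,0.0005,0.0005,0,0,0,255,0.085,0.0005,0.0005,0,0,0,255,0.097,0.0005,0.0005,0,0,0,255,0.101,0.0005,0.0005,0,0,0,255,0.103,0.0005,0.0005,0,0,0,255,0.103,0.0005,0.0005,0,0,0,255,0.103,0.0005,0.0005,0,0,0,255])

```text
time: 14.5
tool_pos: [0.4564, 0.2305, 0.0266]
tcp_rot: [0.013, 1.569, -0.012]
wrist_force: [-0.0, 0.2, -1.2]
width: 0.602
```

>>> step_arm(targets=[0.001,-0.001,0,0,0,0,255,0.001,-0.001,0,0,0,0,255,0.001,-0.001,0,0,0,0,90,0.001,-0.001,0,0,0,0,40,0.001,-0.001,0,0,0,0,40,-0.01,-0.001,0,0,0,0,40,-0.05,-0.001,0,0,0,0,20,-0.09,-0.001,0,0,0,0,0,-0.11,-0.001,0,0,0,0,0])

```text
time: 15.62
tool_pos: [0.4573, 0.2298, 0.1393]
tcp_rot: [0.014, 1.566, -0.011]
wrist_force: [0.0, -0.8, -0.2]
width: 0.999
```

```bash
cat > wm.py <<'E'
import sys
from plan import *
# wrist top rect near expected
def wbox(f,x,y,zlo=.056,zhi=.066,h=.07):
    c=snap('wrist',f); P=cloud(c); z=P[...,2]
    m=(z>zlo)&(z<zhi)&(abs(P[...,0]-x)<h)&(abs(P[...,1]-y)<h)
    n,l,s,ce=cv2.connectedComponentsWithStats(m.astype(np.uint8)); i=1+np.argmax(s[1:,4]); m=l==i
    r=cv2.minAreaRect((P[m][:,:2]*1000).astype(np.float32)); print(f,m.sum(),'c',np.round(r[0],1),'sz',np.round(r[1],1),'ang',round(r[2],1),'z',np.median(z[m]).round(4))
E
python3 -c "
from wm import *
wbox('w7.png',.4565,.2294)
plan([(.4663,-.0084,.13,9.4)])"
```

```text
w7.png 2470 c [456.4 228.3] sz [38.8 51. ] ang 89.0 z 0.058
t 15.68 pos [0.4585 0.2304 0.1414] jawyaw -0.88 w 1.002 F [0.5 1.  1.9]
[ 0.0107 -0.2387  0.0114] [-10.3   0.4  -0.1] dist 0.239
```

View pics/w7.png

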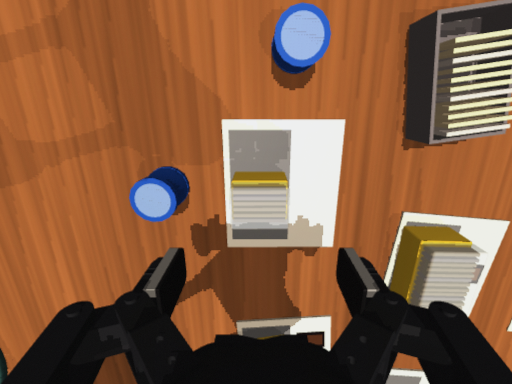

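>>> step_arm(targets=[0.001,-0.04,0.001,-2,0,0,0,0.003,-0.09,0.003,-4,0,0,0,0.005,-0.14,0.005,-6,0,0,0,0.007,-0.19,0.008,-8,0,0,0,0.008,-0.238,0.0105,-10.3,0,0,0,0.008,-0.238,0.0105,-10.3,0,0,0,0.008,-0.238,0.0105,-10.3,0,0,0,0.008,-0.238,0.0105,-10.3,0,0,0])

```text
time: 16.68
tool_pos: [0.4625, -0.0079, 0.1277]
tcp_rot: [-0.13, 1.567, 0.13]
wrist_force: [0.4, -0.2, -1.5]
width: 0.996
```

```bash
python3 -c "
from wm import *
wbox('w8.png',.4663,-.0084)
plan([(.4663,-.0084,.024,9.4)])"
```

```text
w8.png 5137 c [466.1  -9.1] sz [51.1 73.8] ang 9.1 z 0.0581
t 16.73 pos [ 0.4625 -0.0078  0.1277] jawyaw 9.51 w 1.002 F [ 0.6  0.3 -0.1]
[ 0.1037 -0.0012  0.0036] [ 0.1 -0.  -0. ] dist 0.104
```

>>> step_arm(targets=[0.03,-0.0015,0.0035,0,0,0,0,0.06,-0.0015,0.0035,0,0,0,0,0.09,-0.0015,0.0035,0,0,0,0,0.102,-0.0015,0.0035,0,0,0,0,0.103,-0.0015,0.0035,0,0,0,0,0.103,-0.0015,0.0035,0,0,0,255,0.103,-0.0015,0.0035,0,0,0,255,0.103,-0.0015,0.0035,0,0,0,255,0.103,-0.0015,0.0035,0,0,0,255,0.103,-0.0015,0.0035,0,0,0,255,0.103,-0.0015,0.0035,0,0,0,255])

```text
time: 18.1
tool_pos: [0.4677, -0.01, 0.0262]
tcp_rot: [-0.129, 1.564, 0.129]
wrist_force: [-0.2, 0.3, 7.3]
width: 0.604
```

```bash
python3 -c "
from plan import *
plan([(.640,-.106,.13,-6.35)])"
```

```text
t 18.1 pos [ 0.4677 -0.01    0.0262] jawyaw 9.41 w 0.604 F [-0.2  0.3  7.3]
[-0.1034 -0.1229  0.1546] [15.8  0.2  0. ] dist 0.223
```

>>> step_arm(targets=[-0.01,0,0,0,0,0,255,-0.03,0,0,0,0,0,255,-0.06,0,0,0,0,0,255,-0.09,-0.01,0.012,1,0,0,255,-0.105,-0.035,0.044,4.5,0,0,255,-0.105,-0.06,0.075,7.5,0,0,255,-0.105,-0.085,0.106,10.5,0,0,255,-0.105,-0.11,0.137,14,0,0,255,-0.105,-0.124,0.1545,15.8,0,0,255,-0.105,-0.124,0.1545,15.8,0,0,255,-0.105,-0.124,0.1545,15.8,0,0,255,-0.105,-0.124,0.1545,15.8,0,0,255])

```text
time: 19.6
tool_pos: [0.6379, -0.1063, 0.1296]
tcp_rot: [0.087, 1.57, -0.087]
wrist_force: [-0.8, 0.1, -2.0]
width: 0.605
```

```bash
python3 -c "
from plan import *
plan([(.640,-.1073,.0265,-6.35)]);c=snap('wrist','w9.png')"
```

```text
t 19.6 pos [ 0.6379 -0.1063  0.1296] jawyaw -6.35 w 0.605 F [-0.8  0.1 -2. ]
[ 0.1031 -0.0008  0.0023] [ 0.  -0.1 -0. ] dist 0.103
```

View pics/w9.png

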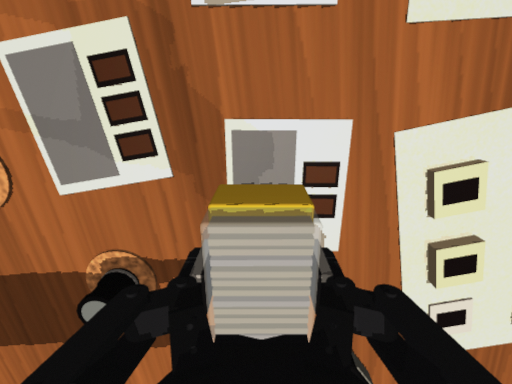

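>>> step_arm(targets=[0.03,-0.001,0.002,0,0,0,255,0.06,-0.001,0.002,0,0,0,255,0.085,-0.001,0.002,0,0,0,255,0.095,-0.001,0.002,0,0,0,255,0.1,-0.001,0.002,0,0,0,255,0.1,-0.001,0.002,0,0,0,255,0.1,-0.001,0.002,0,0,0,255,0.1,-0.001,0.002,0,0,0,255])

```text
time: 20.65
tool_pos: [0.6416, -0.1083, 0.0308]
tcp_rot: [0.087, 1.567, -0.088]
wrist_force: [-0.8, -0.3, -0.8]
width: 0.599
```

```bash
python3 -c "
from plan import *
plan([(.640,-.1073,.0265,-6.35)])"
```

```text
t 20.65 pos [ 0.6416 -0.1083  0.0308] jawyaw -6.38 w 0.599 F [-0.8 -0.3 -0.8]
[ 0.0043  0.0008 -0.0017] [-0.   0.1  0. ] dist 0.005
```

>>> step_arm(targets=[0.003,0.001,-0.0015,0,0,0,255,0.0045,0.001,-0.0015,0,0,0,255,0.005,0.001,-0.0015,0,0,0,255,0.005,0.001,-0.0015,0,0,0,255])

```text
time: 21.15
tool_pos: [0.6396, -0.1068, 0.0263]
tcp_rot: [0.088, 1.569, -0.087]
wrist_force: [-3.8, 1.9, 7.3]
width: 0.601
```

>>> step_arm(targets=[0,0,0,0,0,0,90,0,0,0,0,0,0,30,0,0,0,0,0,0,0,0,0,0,0,0,0,0,-0.01,0,0,0,0,0,0,-0.05,0,0,0,0,0,0,-0.09,0,0,0,0,0,0,-0.105,0,0,0,0,0,0,-0.105,0,0,0,0,0,0])

```text
time: 22.28
tool_pos: [0.6405, -0.1071, 0.1313]
tcp_rot: [0.087, 1.566, -0.088]
wrist_force: [0.4, 0.6, -0.6]
width: 1.0
```

```bash
python3 -c "
from wm import *
wbox('w10.png',.640,-.106)
plan([(.638,.1285,.13,-2.7)])"
```

```text
w10.png 5067 c [ 639.9 -106. ] sz [73.8 51.1] ang 83.5 z 0.0581
t 22.32 pos [ 0.6393 -0.1069  0.1295] jawyaw -6.38 w 1.003 F [ 0.3 -0.4 -0.2]
[-0.0005  0.2338 -0.0274] [-3.7 -0.  -0. ] dist 0.235
```

View pics/w10.png

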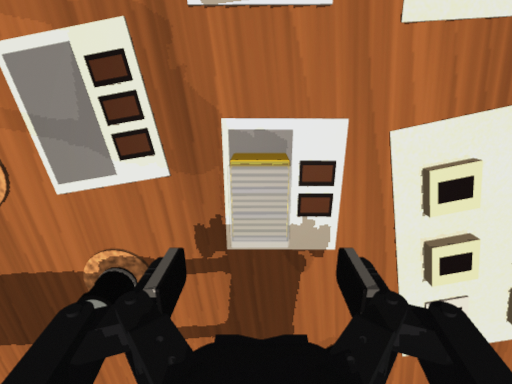

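>>> step_arm(targets=[0,0.04,-0.005,-0.7,0,0,0,0,0.09,-0.011,-1.5,0,0,0,0,0.14,-0.017,-2.3,0,0,0,0,0.19,-0.022,-3,0,0,0,0,0.234,-0.0275,-3.7,0,0,0,0,0.234,-0.0275,-3.7,0,0,0,0,0.234,-0.0275,-3.7,0,0,0,0,0.234,-0.0275,-3.7,0,0,0])

```text
time: 23.32
tool_pos: [0.6377, 0.1273, 0.1287]
tcp_rot: [0.037, 1.572, -0.038]
wrist_force: [-0.4, -0.7, -0.9]
width: 1.001
```

```bash
python3 -c "
from wm import *
wbox('w11.png',.638,.1285)
plan([(.638,.1285,.024,-2.7)])"
```

```text
w11.png 7672 c [638.5 128.2] sz [108.5  51.1] ang 87.5 z 0.0581
t 23.38 pos [0.6379 0.1272 0.1291] jawyaw -2.78 w 0.995 F [ 0.2 -0.1 -0.7]
[1.051e-01 1.400e-03 1.000e-04] [-0.1 -0.1  0. ] dist 0.105
```

View pics/w11.png

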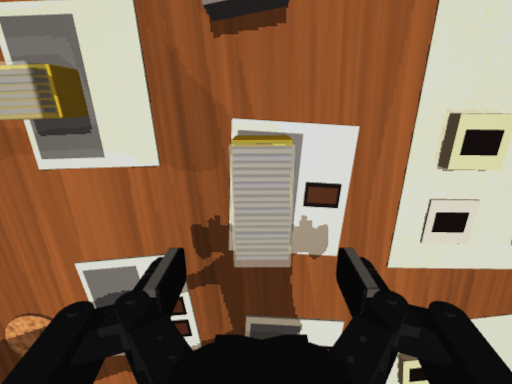

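>>> step_arm(targets=[0.03,0.001,0.0005,0,0,0,0,0.06,0.001,0.0005,0,0,0,0,0.09,0.001,0.0005,0,0,0,0,0.103,0.001,0.0005,0,0,0,0,0.104,0.001,0.0005,0,0,0,0,0.104,0.001,0.0005,0,0,0,255,0.104,0.001,0.0005,0,0,0,255,0.104,0.001,0.0005,0,0,0,255,0.104,0.001,0.0005,0,0,0,255,0.104,0.001,0.0005,0,0,0,255,0.104,0.001,0.0005,0,0,0,255], squeeze=50)

```text
time: 24.75
tool_pos: [0.64, 0.1298, 0.0276]
tcp_rot: [0.037, 1.568, -0.036]
wrist_force: [-2.0, -0.8, 6.5]
width: 0.604
```

```bash
python3 -c "
from plan import *
plan([(.4643,-.0162,.13,3.3)])"
```

```text
t 24.75 pos [0.64   0.1298 0.0276] jawyaw -2.68 w 0.604 F [-2.  -0.8  6.5]
[-0.1029 -0.154  -0.1684] [-6.   0.1 -0. ] dist 0.25
```

>>> step_arm(targets=[-0.01,0,0,0,0,0,255,-0.03,0,0,0,0,0,255,-0.06,0,0,0,0,0,255,-0.09,-0.01,-0.011,-0.4,0,0,255,-0.103,-0.035,-0.039,-1.4,0,0,255,-0.103,-0.06,-0.066,-2.4,0,0,255,-0.103,-0.085,-0.094,-3.4,0,0,255,-0.103,-0.11,-0.121,-4.4,0,0,255,-0.103,-0.135,-0.149,-5.4,0,0,255,-0.103,-0.1525,-0.1685,-6,0,0,255,-0.103,-0.1525,-0.1685,-6,0,0,255,-0.103,-0.1525,-0.1685,-6,0,0,255,-0.103,-0.1525,-0.1685,-6,0,0,255])

```text
time: 26.38
tool_pos: [0.4643, -0.0145, 0.1294]
tcp_rot: [-0.046, 1.569, 0.046]
wrist_force: [0.7, 0.6, -2.0]
width: 0.6
```

```bash
python3 -c "
from plan import *
plan([(.4643,-.0147,.0275,3.3)]);c=snap('wrist','w12.png')"
```

```text
t 26.38 pos [ 0.4643 -0.0145  0.1294] jawyaw 3.34 w 0.6 F [ 0.7  0.6 -2. ]
[ 1.019e-01 -2.000e-04 -1.000e-04] [0.  0.1 0. ] dist 0.102
```

View pics/w12.png

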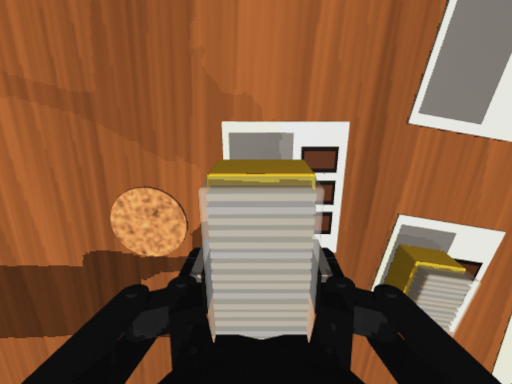

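>>> step_arm(targets=[0.03,0,0,0,0,0,255,0.06,0,0,0,0,0,255,0.085,0,0,0,0,0,255,0.094,0,0,0,0,0,255,0.098,0,0,0,0,0,255,0.098,0,0,0,0,0,255,0.098,0,0,0,0,0,255,0.098,0,0,0,0,0,255])

```text
time: 27.42
tool_pos: [0.464, -0.0149, 0.0316]
tcp_rot: [-0.046, 1.569, 0.045]
wrist_force: [0.5, -0.1, -2.0]
width: 0.6
```

```bash
python3 -c "
from plan import *
plan([(.4643,-.0147,.0275,3.3)])"
```

```text
t 27.43 pos [ 0.464  -0.0149  0.0316] jawyaw 3.31 w 0.6 F [ 0.5 -0.1 -2. ]
[0.0041 0.0002 0.0003] [0.  0.1 0. ] dist 0.004
```

>>> step_arm(targets=[0.003,0,0,0,0,0,255,0.0045,0,0,0,0,0,255,0.005,0,0,0,0,0,255,0.005,0,0,0,0,0,255])

```text
time: 27.92
tool_pos: [0.4637, -0.0149, 0.0276]
tcp_rot: [-0.045, 1.57, 0.045]
wrist_force: [-6.0, 1.2, 14.9]
width: 0.602
```

Contact is firm at 15 N, so I'll release.

>>> step_arm(targets=[-0.001,0,0,0,0,0,255,-0.001,0,0,0,0,0,90,-0.001,0,0,0,0,0,30,-0.001,0,0,0,0,0,0,-0.001,0,0,0,0,0,0,-0.01,0,0,0,0,0,0,-0.05,0,0,0,0,0,0,-0.09,0,0,0,0,0,0,-0.103,0,0,0,0,0,0,-0.103,0,0,0,0,0,0])

```text
time: 29.18
tool_pos: [0.4641, -0.0149, 0.1298]
tcp_rot: [-0.046, 1.568, 0.045]
wrist_force: [0.1, 0.3, -0.4]
width: 0.999
```

```bash
python3 -c "
from wm import *
wbox('w13.png',.4643,-.0162)
plan([(.4564,.2283,.13,-.95)])"
```

```text
w13.png 7512 c [463.8 -16.8] sz [ 51.2 109. ] ang 3.3 z 0.0581
t 29.23 pos [ 0.4629 -0.0148  0.1284] jawyaw 3.32 w 0.999 F [ 0.   0.3 -0.3]
[-0.0016  0.2431  0.0075] [ 4.3 -0.  -0. ] dist 0.243
```

View pics/w13.png

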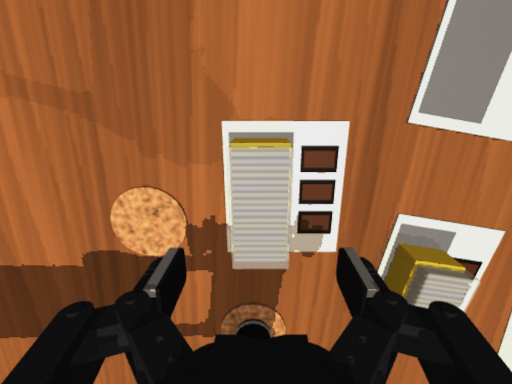

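>>> step_arm(targets=[-0.001,0.04,0.001,0.7,0,0,0,-0.001,0.09,0.003,1.6,0,0,0,-0.001,0.14,0.005,2.5,0,0,0,-0.001,0.19,0.006,3.4,0,0,0,-0.001,0.243,0.0075,4.3,0,0,0,-0.001,0.243,0.0075,4.3,0,0,0,-0.001,0.243,0.0075,4.3,0,0,0,-0.001,0.243,0.0075,4.3,0,0,0])

```text
time: 30.22
tool_pos: [0.4561, 0.2267, 0.1288]
tcp_rot: [0.014, 1.573, -0.015]
wrist_force: [0.7, 0.2, 0.3]
width: 1.003
```

```bash
python3 -c "
from wm import *
wbox('w14.png',.4564,.2283)
plan([(.4564,.2283,.025,-.95)])"
```

```text
w14.png 2724 c [456.5 228.2] sz [39.  51.1] ang 89.1 z 0.0581
t 30.27 pos [0.4564 0.2267 0.1291] jawyaw -1.08 w 0.998 F [ 0.6 -0.4  0.1]
[1.041e-01 1.600e-03 1.000e-04] [-0.1 -0.1  0. ] dist 0.104
```

>>> step_arm(targets=[0.03,0.001,0,0,0,0,0,0.06,0.001,0,0,0,0,0,0.09,0.001,0,0,0,0,0,0.102,0.001,0,0,0,0,0,0.103,0.001,0,0,0,0,0,0.103,0.001,0,0,0,0,255,0.103,0.001,0,0,0,0,255,0.103,0.001,0,0,0,0,255,0.103,0.001,0,0,0,0,255,0.103,0.001,0,0,0,0,255,0.103,0.001,0,0,0,0,255], squeeze=45)

```text
time: 31.65
tool_pos: [0.458, 0.2298, 0.0283]
tcp_rot: [0.014, 1.568, -0.013]
wrist_force: [-1.0, -0.8, 6.3]
width: 0.604
```

```bash
python3 -c "
from plan import *
plan([(.6423,.1261,.13,-6.3)])"
```

```text
t 31.65 pos [0.458  0.2298 0.0283] jawyaw -0.97 w 0.604 F [-1.  -0.8  6.3]
[-0.1014 -0.1004  0.1863] [ 5.3  0.1 -0.1] dist 0.235
```

>>> step_arm(targets=[-0.01,0,0,0,0,0,255,-0.03,0,0,0,0,0,255,-0.06,0,0,0,0,0,255,-0.09,-0.008,0.015,0.4,0,0,255,-0.102,-0.025,0.047,1.3,0,0,255,-0.102,-0.043,0.08,2.3,0,0,255,-0.102,-0.061,0.115,3.3,0,0,255,-0.102,-0.08,0.15,4.3,0,0,255,-0.102,-0.093,0.175,5,0,0,255,-0.102,-0.099,0.186,5.3,0,0,255,-0.102,-0.099,0.186,5.3,0,0,255,-0.102,-0.099,0.186,5.3,0,0,255,-0.102,-0.099,0.186,5.3,0,0,255])

```text
time: 33.28
tool_pos: [0.64, 0.1277, 0.1287]
tcp_rot: [0.085, 1.57, -0.085]
wrist_force: [0.4, -0.8, -1.1]
width: 0.604
```

```bash
python3 -c "
from plan import *
plan([(.6425,.1277,.0285,-6.3)]);c=snap('wrist','w15.png')"
```

```text
t 33.27 pos [0.64   0.1277 0.1287] jawyaw -6.23 w 0.604 F [ 0.4 -0.8 -1.1]
[0.1002 0.0003 0.0025] [ 0.1 -0.   0. ] dist 0.1
```

View pics/w15.png

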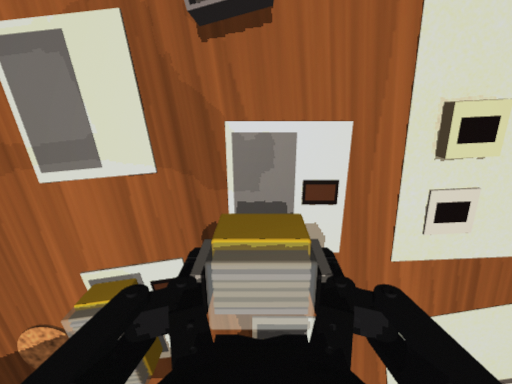

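>>> step_arm(targets=[0.03,0,0.001,0,0,0,255,0.06,0,0.001,0,0,0,255,0.085,0,0.001,0,0,0,255,0.093,0,0.001,0,0,0,255,0.096,0,0.001,0,0,0,255,0.096,0,0.001,0,0,0,255,0.096,0,0.001,0,0,0,255,0.096,0,0.001,0,0,0,255])

```text
time: 34.33
tool_pos: [0.6426, 0.127, 0.0337]
tcp_rot: [0.086, 1.568, -0.086]
wrist_force: [0.2, 0.4, -0.7]
width: 0.603
```

```bash
python3 -c "
from plan import *
plan([(.6423,.1277,.0285,-6.3)])"
```

```text
t 34.33 pos [0.6426 0.127  0.0337] jawyaw -6.29 w 0.603 F [ 0.2  0.4 -0.7]
[ 0.0052  0.0007 -0.0004] [ 0.   0.1 -0. ] dist 0.005
```

>>> step_arm(targets=[0.003,0.0005,-0.0005,0,0,0,255,0.005,0.0005,-0.0005,0,0,0,255,0.0055,0.0005,-0.0005,0,0,0,255,0.0055,0.0005,-0.0005,0,0,0,255])

```text
time: 34.83
tool_pos: [0.6416, 0.1275, 0.0283]
tcp_rot: [0.086, 1.569, -0.086]
wrist_force: [-3.7, -1.1, 5.0]
width: 0.603
```

>>> step_arm(targets=[0,0,0,0,0,0,90,0,0,0,0,0,0,30,0,0,0,0,0,0,0,0,0,0,0,0,0,0,-0.01,0,0,0,0,0,0,-0.05,0,0,0,0,0,0,-0.09,0,0,0,0,0,0,-0.105,0,0,0,0,0,0,-0.105,0,0,0,0,0,0])

```text
time: 35.95
tool_pos: [0.6425, 0.1276, 0.1339]
tcp_rot: [0.087, 1.566, -0.086]
wrist_force: [0.3, -0.5, -0.4]
width: 1.002
```

```bash
python3 -c "
from wm import *
wbox('w16.png',.6423,.1261)
plan([(.45,.35,.28,0)]); snap('top','t16.png'); snap('scene','s16.png')"
```

```text
w16.png 2577 c [641.7 126.1] sz [39.3 51. ] ang 83.2 z 0.058
t 36.0 pos [0.6413 0.1274 0.132 ] jawyaw -6.28 w 1.0 F [0.2 0.2 0.1]
[-0.148   0.2003 -0.2145] [-6.3 -0.   0. ] dist 0.329
```

View pics/w16.png

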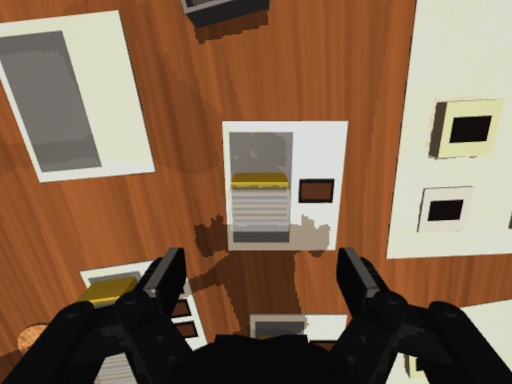

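View pics/t16.png

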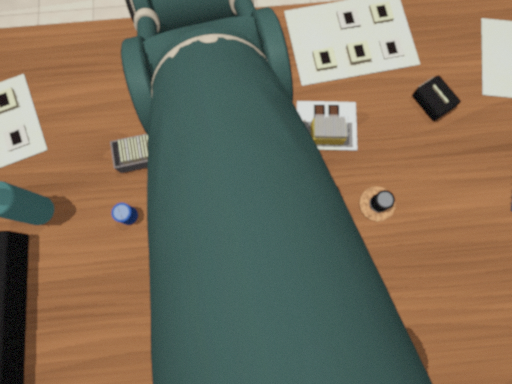

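```bash
python3 -c "
from plan import *
plan([(.62,.12,.27,-6.3),(.5,-.25,.27,-27),(.30,-.6,.24,-63)])"
```

```text
t 36.1 pos [0.6401 0.1272 0.1301] jawyaw -6.28 w 1.002 F [-0.4 -0.6  0.3]
[-0.1398 -0.0095 -0.0197] [ 0.  -0.2  0.1] dist 0.141
[-0.1392 -0.3904 -0.0984] [20.7 -0.2  0.1] dist 0.426
[-0.1083 -0.7602 -0.2588] [56.7 -0.1  0.1] dist 0.81
```

>>> step_arm(targets=[-0.05,-0.003,-0.007,0,0,0,0,-0.1,-0.006,-0.014,0,0,0,0,-0.14,-0.01,-0.02,0,0,0,0,-0.14,-0.06,-0.03,3,0,0,0,-0.14,-0.11,-0.04,6,0,0,0,-0.14,-0.16,-0.05,9,0,0,0,-0.14,-0.21,-0.06,12,0,0,0,-0.14,-0.26,-0.07,15,0,0,0,-0.14,-0.31,-0.08,17,0,0,0,-0.14,-0.36,-0.09,19,0,0,0,-0.14,-0.39,-0.1,21,0,0,0,-0.135,-0.44,-0.12,26,0,0,0,-0.13,-0.49,-0.14,31,0,0,0,-0.125,-0.54,-0.165,36,0,0,0,-0.12,-0.59,-0.185,41,0,0,0,-0.115,-0.64,-0.21,46,0,0,0,-0.11,-0.69,-0.23,51,0,0,0,-0.11,-0.73,-0.245,54,0,0,0,-0.11,-0.76,-0.26,57,0,0,0,-0.11,-0.76,-0.26,57,0,0,0])

```text
time: 38.6
tool_pos: [0.2978, -0.6005, 0.2393]
tcp_rot: [0.864, 1.397, -0.861]
wrist_force: [0.2, 0.2, -0.8]
width: 0.999
```

```bash
cp pics/top0.npz pics/topA.npz; cp pics/scene0.npz pics/sceneA.npz; python3 -c "
from h import *
snap('top','t17.png'); snap('scene','s17.png')
s=bot.read_state(); print(s['time'],s['tool_pos'],s['wrist_force'])"
cp pics/t17.npz pics/top0.npz; cp pics/s17.npz pics/scene0.npz; python3 meas.py | grep -A12 high; python3 fit.py | grep -v coaster
```

```text
38.7 [ 0.29947625 -0.5986814   0.24001132] [0.55487075 0.05365334 0.16492026]
high objects
px (np.float64(438.0), np.float64(94.0)) n 625 zmax [0.0366 0.0418] rect c [ 700.6 -367.2] sz [80.4 66.1] ang 28.0
px (np.float64(329.0), np.float64(127.0)) n 907 zmax [0.0594 0.0618] rect c [ 639.7 -104.6] sz [74.5 52.5] ang 83.7
px (np.float64(225.0), np.float64(135.0)) n 472 zmax [0.0596 0.0619] rect c [640.6 126.4] sz [39.2 51.2] ang 81.9
px (np.float64(135.0), np.float64(149.0)) n 1076 zmax [0.0466 0.0536] rect c [629.7 332.9] sz [ 66.8 100.9] ang 7.3
px (np.float64(21.0), np.float64(202.0)) n 1341 zmax [0.1116 0.1552] rect c [518.7 537.1] sz [25.5 63.6] ang 89.9
px (np.float64(384.0), np.float64(199.0)) n 318 zmax [0.052  0.0544] rect c [ 465.4 -199.1] sz [41.5 40.6] ang 68.1
px (np.float64(299.0), np.float64(208.0)) n 1337 zmax [0.0597 0.062 ] rect c [464.1 -15.9] sz [ 52.1 109.7] ang 3.7
px (np.float64(121.0), np.float64(212.0)) n 325 zmax [0.0484 0.0506] rect c [489.4 360.5] sz [41.  41.2] ang 46.1
px (np.float64(184.0), np.float64(268.0)) n 330 zmax [0.0485 0.0504] rect c [361.  233.2
[... 1934 characters left out ...]
] [51.7 10.6] ang 7.1 mean [0.6315 0.3217 0.0496]
top (409, 238) 287 zt 0.0495 [627.7 345.6] [54.  32.2] ang 7.6 mean [0.6283 0.346  0.0495]
card (221, 200) [464.48279268 -15.27043321] 2.964849798878819 {(0, 1): 60.0, (1, -1): -69.1, (1, 1): 69.2} [ 0.3 -1.3  0.5]
card (338, 205) [457.45558156 229.5648315 ] -1.111349660544462 {(0, -1): -59.8, (0, 1): 59.8, (1, -1): -69.3, (1, 1): 69.3} [ 0.2 -0.1 -0.1 -0. ]
card (144, 248) [ 639.84570467 -105.66767337] -6.331883402035463 {(0, -1): -59.7, (0, 1): 59.7, (1, -1): -70.0, (1, 1): 70.0} [ 3.  -0.2 -0.3 -0.2]
card (271, 262) [642.66956052 125.92180543] -6.173070338136777 {(0, -1): -59.8, (0, 1): 59.8, (1, -1): -69.7, (1, 1): 69.7} [ 0.  0. -0. -0.]
```

View pics/t17.png

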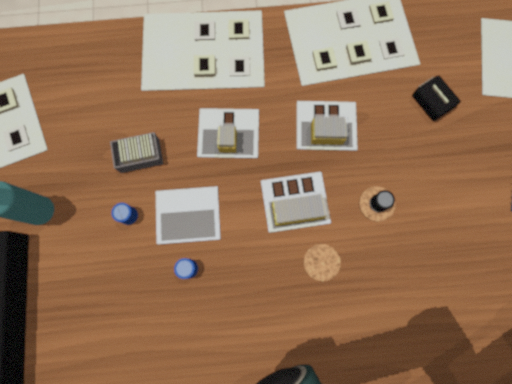

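View pics/s17.png

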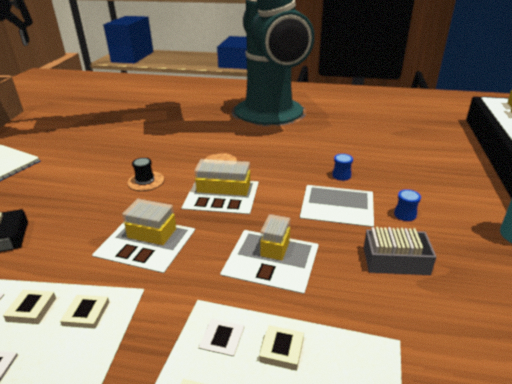

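All boxes and the loupe are within about 2 mm of their targets, the tray hasn't moved, and the gripper is open and clear. Handing in.

```bash
python3 -c "
from workcell import bot
s=bot.read_state(); print(s['time'],abs(s['joint_vel']).max()); print(bot.finish_job())"
```

```text
38.7 0.019305867479528536
the job is handed in; nothing more can be done
None
```

The job is done and handed in at 38.7 s. I put the loupe on the right-hand cork coaster first. The short box then went to the blank card's pad, the medium box to card two, the long box to card three, and the short box on to card one.

Last checks from the top camera, with the arm clear and the gripper open:

| Item | Target | Offset from target centre | Yaw difference |
|---|---|---|---|
| Short box | card one | about 2 mm | about 2° (about 0.6° in the wrist view, with a 0.6 mm offset) |
| Medium box | card two | about 1.5 mm | within 0.5° |
| Long box | card three | under 1 mm | within 0.5° |
| Loupe | coaster | within 1 mm | round |

- **Upright:** the boxes and the loupe stand upright in the pictures, and their tops measured at the expected heights.
- **Bystanders:** the file tray and both blue look-alikes measured within 1–2 mm of where they started, which is within the measuring error.
- **Forces:** the largest wrist force I read was about 15 N, when the long box was set down.
- **Disagreement:** the scene camera's box tops came out about 5–6 mm farther along x than in the other views. That view also sees the box sides, and it showed the same shift before anything was moved, so I relied on the top and wrist views.

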